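# Lock the plug ring and release the stop knob

### The job

Make the test station ready: first lock the plug on the connection box by turning its black ring clockwise (seen from above) until the ring's tab points at the raised bar on the box lid. Then pull the mushroom knob of the stop station straight up to its stop and leave it out. Leave the screwdriver, the parts pot and the circuit breaker where they lie.

Things in the scene. Friction and masses are not known exactly. Their poses are not given: they have to be found in the camera images.
- socket_box: Connection box fixed to the bench, a square metal box with a white lid, 170 x 170 mm and 70 mm high, carrying an upright round plug in a black lock ring. Origin: centre of its underside; z up; its +x axis runs from the plug's axis to the locked mark (the bar). The vertical plug and ring axis passes through the origin.
- ring_centre (a point): Point on the plug and ring axis at the height of the ring's top, 98 mm above the bench. The ring is 72 mm in diameter, from 76 to 98 mm above the bench, over a flat flange 86 mm in diameter that ends at 76 mm. The fixed grey plug above the ring is 52 mm in diameter and ends 125 mm above the bench.
- tab (a point): On top of the single tab that sticks out radially from the lock ring, 55 mm from the ring's axis. The tab is 12 mm wide and 20 mm high (78 to 98 mm above the bench), reaching out to 66 mm from the axis, with a thin light line along its top. 8 mm of air lie between the tab and the lid; push the tab sideways, for instance with closed fingertips.
- lock_mark (a point): Locked mark: centre of a black raised bar 14 x 9 mm, 3 mm high, on the box lid, lying radially 75.5 mm from the ring's axis. (The open mark is a 7 mm round dot on the same circle.)
- lock_ring (a joint): Turn of the lock ring in rad, growing clockwise seen from above: 0 = tab at the round dot (open), 1.40 = tab pointing exactly at the bar (locked); it can be turned too far, up to a stop at 1.75. Stiff, about 0.2 N m; it stays where it is left.
- stop_box: Stop station fixed to the bench, a light grey plastic box 85 x 85 mm and 70 mm high with a black mushroom knob on a steel stem in the middle of its top. Origin: centre of its underside; z up.
- knob_top (a point): Centre of the top of the mushroom knob, 111 mm above the bench when pushed in. The head is 40 mm in diameter and 16 mm thick; its underside is 25 mm above the box top (19 mm above a low collar 48 mm in diameter); stem 22 mm in diameter.
- stop_knob (a joint): How far the knob is pulled up, in m: 0 = pushed in, 0.015 = at its upper stop. Against a spring and a stiff detent, about 7 to 8 N; the detent holds it where it is left.
- screwdriver: Loose screwdriver lying on the bench, bystander. Origin near the middle of its length on the underside.
- parts_pot: Loose white plastic pot, 80 mm in diameter and 50 mm high, bystander. Origin: centre of its underside.
- breaker: Loose grey circuit breaker block, 70 x 36 x 65 mm, bystander. Origin: centre of its underside.

How it is judged (in metres and radians):
On the way, in this order (a step that is already met when the one before it is completed fails the run):
1. the lock ring's tab stands at the locked mark (the bar), within 0.12 rad (7 degrees) either way, for 0.3 s, while the stop knob is not yet pulled out (value of joint lock_ring between 1.28 and 1.52 rad and value of joint stop_knob below 0.008 m), for 0.3 s.
2. the stop knob is pulled up to its stop (at least 13 of its 15 mm) (value of joint stop_knob above 0.013 m), for 0.2 s.
At the end, for the whole second after the job is handed in: The lock ring's tab points at the bar within 0.12 rad (7 degrees) and the stop knob stays pulled out to its stop, at least 13 of 15 mm (value of joint lock_ring between 1.28 and 1.52 rad and value of joint stop_knob above 0.013 m); the robot touches nothing.
It fails at once if a bystander (screwdriver, parts pot or breaker) is moved by more than 30 mm (distance of any of screwdriver, parts_pot, breaker from where it was at the start of the episode above 0.03 m).
It also fails if it takes over 64 s, if anything falls off the work surface, if the arm or the gripper's body presses on something with over 40 N, if the wrist force passes 120 N, or if a joint passes its speed limit or range.

### The arm

A 7-joint arm with a two-finger parallel gripper is mounted at the origin on the work surface. World frame = base frame: x ahead of the robot, y to its left, z up, the work surface at z = 0. Lengths are in mm, angles in rad, forces in N, time in s.
With the tool pointing down it reaches from about 400 to 900 mm from the base axis. Payload 5.5 kg.
Tool frame: the origin (TCP) lies at the very end of the fingers, on their centre line; the grasp point (between the pads) lies 19 mm behind it; z points along the fingers, y is the direction in which the jaws open and shut (so a half turn about z gives the same grasp; the last joint's range is limited). The gripper opens to 92 mm and grips with 3 to 60 N. Pads are 19 mm wide; open, the fingers measure 130 mm over their backs; the gripper's body (75 mm by 190 mm) begins 47 mm behind the grasp point.
Start: joints at [1.486, 0.501, -0.427, 1.55, 0.221, 1.138, -0.21], TCP at [221.574, -611.069, 191.929] pointing down, gripper open.
Joint ranges: [-2.88, 2.88], [-0.31, 2.03], [-1.54, 1.56], [0.2, 2.42], [-1.41, 4.55], [0.19, 2.02], [-2.57, 2.57]. Speed limits (rad/s): [2.57, 2.57, 3.14, 3.14, 3.14, 3.14, 3.14].

### API

Orientations are given as a 3x3 rotation matrix whose columns are the frame's x, y, z axes.
In Python, from workcell import telemetry, vision, manip gives the robot as it stands.
- The arm moves only by the tool move_arm, never from a script. Its argument "commands" is a list of rows, each an object with "angular": the turn, a rotation vector about the tool's x, y, z in degrees, a list of three; "offset": the shift along the tool's x, y, z in m, a list of three; "claw": the closure in counts, from 0 (fully open) to 255 (shut). A call has 1 to 20 rows; each row shifts and turns the commanded pose from where the row before left it, along the tool's axes as they then stand; what a row does not reach is not made up. A row lasts 1/8 s, in which the tool goes at most 62.5 mm and 10.7 degrees, less where a joint would pass 70% of its speed; a pose out of reach is approached as far as the arm can. A call with a gripper value outside its range is refused whole. The fingers move at their own pace and stop on an object; the grip force is fixed at half the most. Time passes only in rows, so rows that do not move let the fingers close. It gives the time, the measured TCP pose, the force and the opening at its end, in the units of the state.
- telemetry.get_state(): the state, without advancing time (a new reading comes with each control period).
- vision.read_camera(name): name is "side" or "top" or "wrist"; returns (picture, depth): 420x560x3 uint8, blue, green, red; 420x560 float32, mm along the optical axis (not along the pixel's ray), 0 where there is no reading.
- vision.camera_params(name): a dict with "intrinsics" (3x3 intrinsics, pixels), "k1" (the pictures are not rectified: a ray, as slopes to the right and down, at radius r is drawn at 1 + k1 r^2 times it, then the intrinsics apply), "R" (3x3) and "t" (3): a world point X has camera coordinates R X + t. Camera axes: x right, y down, z forward; pixel columns grow to the right and rows downward; lengths in mm; the calibration is good to about 2 mm. A picture is of the moment at which its call begins: read the wrist's pose just before it. camera_params takes no time and is no camera call; for the wrist camera it gives the pose at the moment of the call.
- manip.finish_job(): hands the job in, once; it reports no verdict.
The state is a dict: "time_s": time; "joint_pos": joint angles; "qd": joint speeds; "effort": joint torques, N m; "tool_pos": TCP position; "orientation": TCP orientation; "contact_force": force on the tool from outside, world axes, zero at the start; "torque": the same for the moment, N m; "finger_gap": finger opening in mm.
Only numpy, scipy, OpenCV 4.12 (cv2) and the standard library are available. Lean on these libraries where they do the work, as an engineer would, in place of code of your own. Each camera call takes 0.05 s, during which the arm holds its last target. There are 200 camera calls.

## Working session

There is one attempt and no reset: what is moved stays moved. The work goes in short steps, Python scripts to look and compute and a tool call to move; the robot and the scene stay as the last step left them, time stands still between calls to the robot, and variables do not carry over. Pictures are saved under pics/ and viewed, about 8 in all and at most 12, crops included, and the job is handed in when it is done.

Besides the shell and the picture viewer there is one more tool, called after "Request:" by a JSON object that holds its "fn" and its "kwargs", one argument or row to a line. move_arm: Moves the arm, as the interface text tells. Its arguments: {"type":"object","properties":{"commands":{"type":"array","items":{"type":"object","properties":{"angular":{"type":"array","items":{"type":"number"}},"offset":{"type":"array","items":{"type":"number"}},"claw":{"type":"number"}}}}},"required":["commands"]}

```bash
mkdir -p pics
cat > h.py <<'E'
import numpy as np, cv2
from workcell import telemetry, vision, manip
def grab(n):
    p=vision.camera_params(n); im,d=vision.read_camera(n); return im,d,{k:np.array(v) for k,v in p.items()}
def world(p,u,v,depth=None,z=None):
    K=p["intrinsics"];k=float(p["k1"])
    xd=np.array([(u-K[0,2])/K[0,0],(v-K[1,2])/K[1,1]]);x=xd.copy()
    for _ in range(20): x=xd/(1+k*(x@x))
    r=np.array([x[0],x[1],1.]);R=p["R"];t=p["t"].ravel()
    c=-R.T@t; w=R.T@r
    return c+w*(depth if z is None else (z-c[2])/w[2])
E
python3 - <<'E'
from h import *
print(telemetry.get_state())
for n in("top","side"):
    im,d,p=grab(n); cv2.imwrite(f"pics/{n}1.png",im); np.savez(n+"1.npz",im=im,d=d,**p); print(n,p)
E
```

```text
{'time_s': 0.0, 'joint_pos': array([ 1.48619991,  0.50184468, -0.42679412,  1.55141503,  0.22079745,
        1.13831368, -0.21031583]), 'qd': array([-1.16240463e-05,  7.74695153e-04,  1.09819054e-03,  4.73125864e-04,
       -5.13566599e-04, -1.28988430e-03, -2.61381841e-04]), 'effort': array([-2.17907941e-04, -5.66611755e+01, -5.81566483e+00, -2.79115248e+01,
       -6.83672167e-02,  3.11019458e-02,  2.57551301e-04]), 'tool_pos': array([ 221.24197913, -610.38616112,  190.89522295]), 'orientation': array([[ 9.40114618e-01,  3.40857971e-01, -5.89861799e-04],
       [ 3.40858474e-01, -9.40112835e-01,  1.83221831e-03],
       [ 6.99895671e-05, -1.92355461e-03, -9.99998148e-01]]), 'contact_force': array([-1.06370915,  0.28532092, -0.09487499]), 'torque': array([-0.01202784, -0.03528339,  0.02312278]), 'finger_gap': 92.30559568066715}
top {'intrinsics': array([[388.97847295,   0.        , 288.80731208],
       [  0.        , 388.97847295, 214.67922783],
       [  0.        ,   0.        ,   1.        ]]), 'k1': array(0.02726439), 'R': array([[-0.01781141, -0.99968986, -0.01740519],
       [-0.99611363,  0.01924412, -0.08594935],
       [ 0.08625764,  0.01580666, -0.99614746]]), 't': array([  39.24925876,  647.80153529, 1229.70210676])}
side {'intrinsics': array([[381.28696936,   0.        , 275.95425146],
       [  0.        , 381.28696936, 207.2119269 ],
       [  0.        ,   0.        ,   1.        ]]), 'k1': array(0.01480027), 'R': array([[ 0.90527219, -0.42443554,  0.01835066],
       [-0.30288701, -0.67510652, -0.67267425],
       [ 0.2978955 ,  0.60339511, -0.73971117]]), 't': array([-553.22876187,  269.57903921,  825.81806438])}
```

View pics/top1.png

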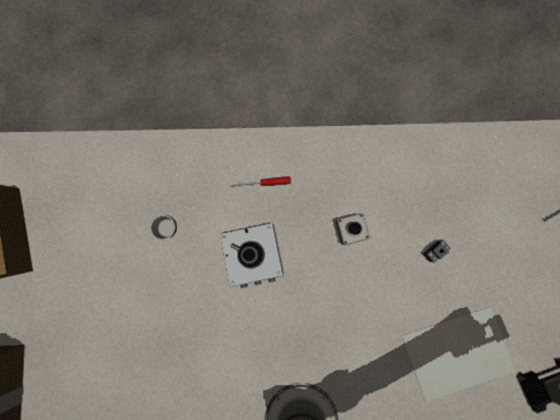

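View pics/side1.png

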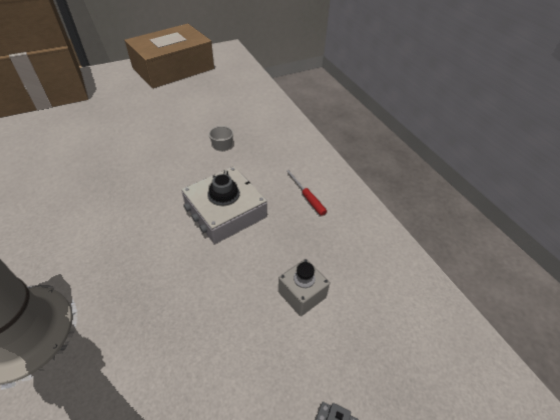

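The top view shows the socket box at about (250,254) with its tab up-left, near (234,246), and the stop knob at about (354,228). The pot is at (164,227), the screwdriver at (262,182) and the breaker at (436,250). I'll enlarge the box.

Run:
```python
from h import *
t=np.load("top1.npz"); s=np.load("side1.npz")
a=cv2.resize(t["im"][215:293,210:294],None,fx=7,fy=7,interpolation=cv2.INTER_CUBIC)[:, :]
b=cv2.resize(s["im"][160:240,175:275],None,fx=4,fy=4,interpolation=cv2.INTER_CUBIC)
cv2.imwrite("pics/topc.png",cv2.convertScaleAbs(a,alpha=1.3,beta=25));
print("plug",world(t,250,253,z=125),"ring",world(t,250,253,z=98),"knob",world(t,354,228,z=111))
for n,(u,v) in dict(plug=(250,253),knob=(354,228),lid=(272,240)).items(): print(n,world(t,u,v,depth=t["d"][v,u]))
# centre estimates by height mask
P=np.array([[world(t,u,v,depth=t["d"][v,u]) for u in range(210,380)] for v in range(200,295)])
for lo,hi,x in((112,135,'plug'),(60,80,'lids'),(100,122,'')):
    m=((P[...,2]>lo)&(P[...,2]<hi)).astype(np.uint8)
    n,l,st,c=cv2.connectedComponentsWithStats(m)
    for i in range(1,n):
        if st[i,4]>20:
            q=P[l==i]; print(lo,hi,st[i],c[i]+[210,200],q.mean(0),cv2.minAreaRect(q[:,:2].astype(np.float32)))
```

```text
plug [528.32710028 142.67880978 125.        ] ring [528.05659908 145.83910458  98.        ] knob [ 597.36452883 -168.97337641  111.        ]
plug [528.35903641 142.30569657 128.18769523]
knob [ 597.28269819 -168.7222606   112.66691055]
lid [566.70680929  80.06603502  72.89620388]
112 135 [ 30  46  18  17 238] [248.67226891 254.20168067] [524.84170533 146.93151401 122.63136795] ((525.443603515625, 147.7929229736328), (51.20350646972656, 47.450477600097656), 89.76493835449219)
60 80 [127  13  32  32 592] [352.08783784 228.56418919] [ 597.82322678 -169.27460613   69.20635088] ((598.6048583984375, -171.376220703125), (84.63385009765625, 84.89189147949219), 13.485319137573242)
60 80 [  10   23   63   63 2370] [251.17721519 254.31265823] [523.87078592 145.56375807  69.4561647 ] ((524.9002685546875, 146.95672607421875), (168.81201171875, 167.74530029296875), 10.465841293334961)
100 122 [138  22  14  13 139] [354.57553957 227.82733813] [ 597.91337047 -170.8753568   109.84800636] ((598.2275390625, -171.20138549804688), (37.489402770996094, 37.17241668701172), 63.56297302246094)
100 122 [29 46 19 11 50] [247.28 249.68] [538.251125   151.77907451 116.27437734] ((536.5709838867188, 152.1551513671875), (26.25412368774414, 56.110923767089844), 8.817231178283691)
100 122 [34 54 17 10 37] [252.54054054 259.02702703] [510.22620011 136.27709195 116.01805443] ((508.1144104003906, 139.33956909179688), (19.932281494140625, 48.33906555175781), 32.16559982299805)
```

View pics/topc.png

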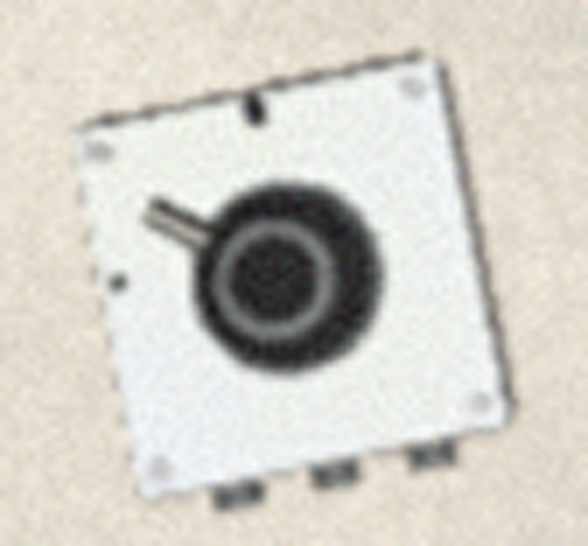

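The crop shows the bar at about (246.4,230.4), the tab end at (232,245.4) and the dot at (226.7,255.4). Measured heights of roughly 125, 111 and 70 mm match the spec. I'm moving in for a close look with the wrist camera.

Request:
{"fn": "move_arm", "kwargs": {
  "commands": [
    {"offset": [0.0436, -0.0254, -0.0036]},
    {"offset": [0.0436, -0.0254, -0.0036]},
    {"offset": [0.0436, -0.0254, -0.0036]},
    {"offset": [0.0436, -0.0254, -0.0036]},
    {"offset": [0.0436, -0.0254, -0.0036]},
    {"offset": [0.0436, -0.0254, -0.0036]},
    {"offset": [0.0436, -0.0254, -0.0036]},
    {"offset": [0.0436, -0.0254, -0.0036]},
    {"offset": [0.021, -0.0432, -0.0011]},
    {"offset": [0.021, -0.0432, -0.0011]},
    {"offset": [0.021, -0.0432, -0.0011]},
    {"offset": [0.021, -0.0432, -0.0011]},
    {"offset": [0.021, -0.0432, -0.0011]},
    {"offset": [0.021, -0.0432, -0.0011]},
    {"offset": [0.021, -0.0432, -0.0011]},
    {"offset": [0.021, -0.0432, -0.0011]},
    {"offset": [0.021, -0.0432, -0.0011]},
    {"offset": [0, 0, 0]},
    {"offset": [0, 0, 0]}
  ]
}}

```text
invalid input
```

Run:
```python
from h import *
s=telemetry.get_state(); print(s["time_s"],s["joint_pos"],s["tool_pos"],s["orientation"],s["contact_force"])
im,d,p=grab("wrist"); cv2.imwrite("pics/w1.png",im); np.savez("w1.npz",im=im,d=d,**p); print(p)
t=np.load("top1.npz")
c=np.array([525.,147])
for n,u,v,z in(("bar",246.4,230.4,73),("tab",232.1,245.4,98),("dot",226.7,255.4,70)):
    w=world(t,u,v,z=z)[:2]; e=w-c; print(n,w,np.hypot(*e),np.degrees(np.arctan2(e[1],e[0])))
```

```text
0.1 [ 1.48623786  0.50175781 -0.42684422  1.55131284  0.2207907   1.13827346
 -0.2103053 ] [ 221.28038077 -610.46764226  190.99658376] [[ 9.40116895e-01  3.40851855e-01 -4.87164399e-04]
 [ 3.40852189e-01 -9.40115491e-01  1.62728222e-03]
 [ 9.66713639e-05 -1.69588656e-03 -9.99998557e-01]] [ 0.82898662  0.48109367 -0.81094837]
{'intrinsics': array([[327.84742612,   0.        , 276.53988516],
       [  0.        , 327.84742612, 213.75032684],
       [  0.        ,   0.        ,   1.        ]]), 'k1': array(-0.07987283), 'R': array([[ 0.34111744, -0.94001995, -0.00117682],
       [-0.90597619, -0.32909688,  0.26627503],
       [-0.25069113, -0.08976489, -0.96389638]]), 't': array([-649.6759085 ,  -32.95737876,  388.56469648])}
bar [597.98948512 159.36351859] 74.02919377114972 9.61394321255745
tab [552.02433461 200.08762955] 59.57021968002842 63.02156496772647
dot [521.69102265 221.57065473] 74.64403444636497 92.54076013725637
```

View pics/w1.png

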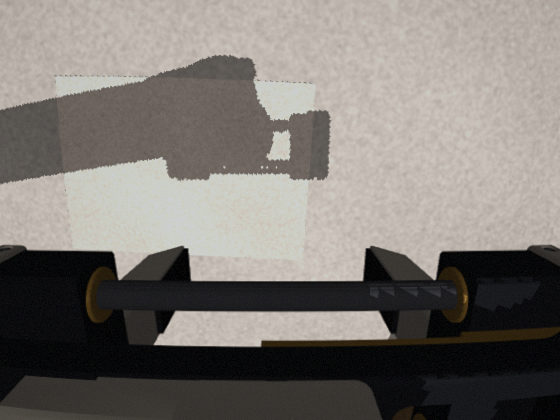

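The wrist picture shows the fingers at the bottom (jaws along image x), and the move was refused. It seems every field has to be given.

Request:
{"fn": "move_arm", "kwargs": {
  "commands": [
    {"angular": [0, 0, 0], "claw": 0, "offset": [0.0436, -0.0254, -0.0036]},
    {"angular": [0, 0, 0], "claw": 0, "offset": [0.0436, -0.0254, -0.0036]},
    {"angular": [0, 0, 0], "claw": 0, "offset": [0.0436, -0.0254, -0.0036]},
    {"angular": [0, 0, 0], "claw": 0, "offset": [0.0436, -0.0254, -0.0036]},
    {"angular": [0, 0, 0], "claw": 0, "offset": [0.0436, -0.0254, -0.0036]},
    {"angular": [0, 0, 0], "claw": 0, "offset": [0.0436, -0.0254, -0.0036]},
    {"angular": [0, 0, 0], "claw": 0, "offset": [0.0436, -0.0254, -0.0036]},
    {"angular": [0, 0, 0], "claw": 0, "offset": [0.0436, -0.0254, -0.0036]},
    {"angular": [0, 0, 0], "claw": 0, "offset": [0.021, -0.0432, -0.0011]},
    {"angular": [0, 0, 0], "claw": 0, "offset": [0.021, -0.0432, -0.0011]},
    {"angular": [0, 0, 0], "claw": 0, "offset": [0.021, -0.0432, -0.0011]},
    {"angular": [0, 0, 0], "claw": 0, "offset": [0.021, -0.0432, -0.0011]},
    {"angular": [0, 0, 0], "claw": 0, "offset": [0.021, -0.0432, -0.0011]},
    {"angular": [0, 0, 0], "claw": 0, "offset": [0.021, -0.0432, -0.0011]},
    {"angular": [0, 0, 0], "claw": 0, "offset": [0.021, -0.0432, -0.0011]},
    {"angular": [0, 0, 0], "claw": 0, "offset": [0.021, -0.0432, -0.0011]},
    {"angular": [0, 0, 0], "claw": 0, "offset": [0.021, -0.0432, -0.0011]},
    {"angular": [0, 0, 0], "claw": 0, "offset": [0, 0, 0]}
  ]
}}

```text
time_s: 2.4
tool_pos: [524.6, 134.2, 231.0]
orientation: [[0.937, 0.348, 0.0], [0.348, -0.937, 0.003], [0.001, -0.003, -1.0]]
contact_force: [0.1, -0.5, 0.1]
finger_gap: 91.8
```

Run:
```python
from h import *
s=telemetry.get_state(); print(s["time_s"],s["joint_pos"],s["tool_pos"],s["orientation"],s["contact_force"])
im,d,p=grab("wrist"); cv2.imwrite("pics/w2.png",im); np.savez("w2.npz",im=im,d=d,**p)
```

```text
2.4 [ 0.35774127  0.329221   -0.80205593  1.77235444  0.25508688  1.14703489
 -1.73832846] [524.6021708  134.21913086 230.95426442] [[ 9.37414680e-01  3.48214907e-01  3.09799395e-04]
 [ 3.48212733e-01 -9.37411329e-01  2.80927235e-03]
 [ 1.26863997e-03 -2.52557705e-03 -9.99996006e-01]] [ 0.07243389 -0.54913309  0.07689488]
```

View pics/w2.png

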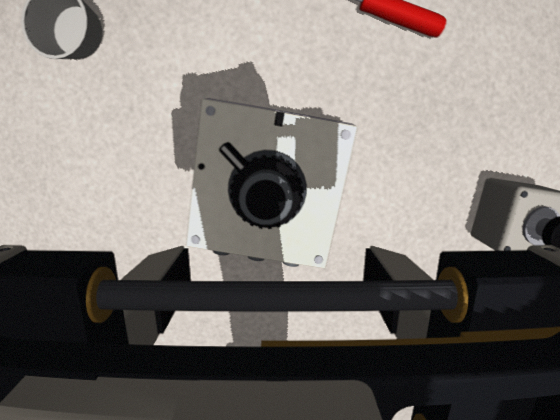

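The wrist view shows the tab end at about (224,147), the bar at (279,119), the dot at (201,166) and the plug top near (268,197). Next I'll measure the axis and the tab's direction from these.

Run:
```python
from h import *
t=np.load("w2.npz"); d=t["d"]
P=np.array([[world(t,u,v,depth=d[v,u]) for u in range(170,370)] for v in range(90,245)])
Z=P[...,2]
for lo,hi in((112,140),(60,80),(84,108)):
    m=((Z>lo)&(Z<hi)&(P[...,0]>400)).astype(np.uint8)
    n,l,st,c=cv2.connectedComponentsWithStats(m)
    for i in range(1,n):
        if st[i,4]>60:
            q=P[l==i]; print(lo,hi,st[i],np.median(q,0),cv2.minAreaRect(q[:,:2].astype(np.float32)), cv2.minEnclosingCircle(q[:,:2].astype(np.float32)))
c=np.array([525.,147])
for n,u,v,z in(("bar",279,119,73),("tabend",224,147,98),("dot",201,166,70)):
    w=world(t,u,v,z=z)[:2]; e=w-c; print(n,w,np.hypot(*e),np.degrees(np.arctan2(e[1],e[0])))
m=((Z>84)&(Z<108))
r=P[m][:,:2]-c; rr=np.hypot(*r.T); k=(rr>44)&(rr<70); print("tab px",k.sum(),np.degrees(np.median(np.arctan2(r[k,1],r[k,0]))), r[k].mean(0)+c, np.median(P[m][k][:,2]))
```

```text
112 140 [  68   81   55   53 2264] [525.94099964 146.10139473 122.8139032 ] ((524.7630004882812, 145.6182403564453), (50.01728820800781, 51.34120178222656), 21.002819061279297) ((524.2427368164062, 145.52297973632812), 25.90390968322754)
60 80 [   16     9   171   146 15847] [551.10754116 155.07224543  68.79581304] ((526.434814453125, 145.5521240234375), (163.87179565429688, 166.31008911132812), 10.849859237670898) ((525.5057373046875, 145.94491577148438), 114.7197265625)
84 108 [  48   52   85   87 2149] [543.01094113 159.5272198   96.48906235] ((523.3553466796875, 155.434326171875), (75.88729095458984, 95.01295471191406), 4.284855365753174) ((529.73291015625, 158.16543579101562), 51.58506393432617)
bar [597.63018169 158.38731048] 73.51744100572643 8.910569743270374
tabend [553.7622321  199.53524128] 59.8933850451831 61.29997681405118
dot [522.65390113 220.19660385] 73.23419279833249 91.83581687248386
tab px 267 61.84486841996302 [550.08243578 194.35996466] 96.51636922119582
```

The axis is at (524.8,146) and the tab at 62.4°, with the bar near 10.3°. I'll straddle the tab with the jaws tangential: turn the tool by 42°, move above it and part-close.

Request:
{"fn": "move_arm", "kwargs": {
  "commands": [
    {"angular": [0, 0, -8.4], "claw": 165, "offset": [0, 0, 0]},
    {"angular": [0, 0, -8.4], "claw": 165, "offset": [0, 0, 0]},
    {"angular": [0, 0, -8.4], "claw": 165, "offset": [0, 0, 0]},
    {"angular": [0, 0, -8.4], "claw": 165, "offset": [0, 0, 0]},
    {"angular": [0, 0, -8.4], "claw": 165, "offset": [0, 0, 0]},
    {"angular": [0, 0, 0], "claw": 165, "offset": [0.034, -0.0027, 0.03]},
    {"angular": [0, 0, 0], "claw": 165, "offset": [0.0335, -0.0026, 0.03]},
    {"angular": [0, 0, 0], "claw": 165, "offset": [0, 0, 0.03]},
    {"angular": [0, 0, 0], "claw": 165, "offset": [0, 0, 0.025]},
    {"angular": [0, 0, 0], "claw": 165, "offset": [0, 0, 0]},
    {"angular": [0, 0, 0], "claw": 165, "offset": [0, 0, 0]}
  ]
}}

```text
time_s: 3.82
tool_pos: [553.2, 190.0, 116.4]
orientation: [[0.472, 0.882, 0.001], [0.882, -0.472, -0.0], [0.0, 0.001, -1.0]]
contact_force: [0.1, 0.9, 0.6]
finger_gap: 32.4
```

Run:
```python
from h import *
s=telemetry.get_state(); print(s["time_s"],s["joint_pos"],s["tool_pos"],s["orientation"],s["contact_force"],s["finger_gap"])
im,d,p=grab("wrist"); i2,_,_=grab("top")
cv2.imwrite("pics/c3.png",np.hstack([im[180:],cv2.resize(i2[210:293,210:294],(243,240),interpolation=cv2.INTER_CUBIC)])[:, :800])
```

```text
3.825 [ 0.24961277  0.58141517 -0.84157681  1.77761996  0.50471539  1.01195341
 -1.27834063] [553.19087372 190.02702492 116.42399436] [[ 4.71832731e-01  8.81687656e-01  8.66428913e-04]
 [ 8.81688021e-01 -4.71832836e-01 -9.12400005e-05]
 [ 3.28364429e-04  8.06970013e-04 -9.99999620e-01]] [0.06671421 0.9352723  0.61682621] 32.40888252314431
```

View pics/c3.png

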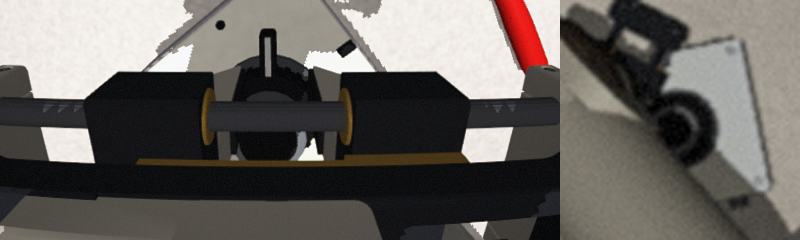

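The tab is at u≈268 between the fingers, whose centre is u≈277, so it sits slightly towards tool −y, as calculated. I'll correct that and go down to z=83.

Request:
{"fn": "move_arm", "kwargs": {
  "commands": [
    {"angular": [0, 0, 0], "claw": 165, "offset": [0.005, -0.0048, 0]},
    {"angular": [0, 0, 0], "claw": 165, "offset": [0, 0, 0.012]},
    {"angular": [0, 0, 0], "claw": 165, "offset": [0, 0, 0.012]},
    {"angular": [0, 0, 0], "claw": 165, "offset": [0, 0, 0.009]},
    {"angular": [0, 0, 0], "claw": 165, "offset": [0, 0, 0]},
    {"angular": [0, 0, 0], "claw": 165, "offset": [0, 0, 0]}
  ]
}}

```text
time_s: 4.68
tool_pos: [550.6, 197.7, 82.6]
orientation: [[0.47, 0.882, -0.0], [0.882, -0.47, 0.0], [0.0, -0.0, -1.0]]
contact_force: [0.0, 0.0, -0.1]
finger_gap: 32.3
```

Request:
{"fn": "move_arm", "kwargs": {
  "commands": [
    {"angular": [0, 0, 0], "claw": 211, "offset": [0, 0, 0]},
    {"angular": [0, 0, 0], "claw": 211, "offset": [0, 0, 0]},
    {"angular": [0, 0, 0], "claw": 211, "offset": [0, 0, 0]},
    {"angular": [0, 0, 4], "claw": 211, "offset": [-0.00014, 0.004, 0]},
    {"angular": [0, 0, 4], "claw": 211, "offset": [-0.00014, 0.004, 0]},
    {"angular": [0, 0, 4], "claw": 211, "offset": [-0.00014, 0.004, 0]},
    {"angular": [0, 0, 4], "claw": 211, "offset": [-0.00014, 0.004, 0]},
    {"angular": [0, 0, 0], "claw": 211, "offset": [0, 0, 0]},
    {"angular": [0, 0, 0], "claw": 211, "offset": [0, 0, 0]}
  ]
}}

```text
time_s: 5.8
tool_pos: [563.3, 188.3, 82.7]
orientation: [[0.694, 0.72, 0.0], [0.72, -0.694, 0.0], [0.0, -0.0, -1.0]]
contact_force: [-0.0, 0.2, -0.4]
finger_gap: 15.8
```

Request:
{"fn": "move_arm", "kwargs": {
  "commands": [
    {"angular": [0, 0, 4], "claw": 211, "offset": [-0.00014, 0.004, 0]},
    {"angular": [0, 0, 4], "claw": 211, "offset": [-0.00014, 0.004, 0]},
    {"angular": [0, 0, 4], "claw": 211, "offset": [-0.00014, 0.004, 0]},
    {"angular": [0, 0, 4], "claw": 211, "offset": [-0.00014, 0.004, 0]},
    {"angular": [0, 0, 4], "claw": 211, "offset": [-0.00014, 0.004, 0]},
    {"angular": [0, 0, 4], "claw": 211, "offset": [-0.00014, 0.004, 0]},
    {"angular": [0, 0, 4], "claw": 211, "offset": [-0.00014, 0.004, 0]},
    {"angular": [0, 0, 4], "claw": 211, "offset": [-0.00014, 0.004, 0]},
    {"angular": [0, 0, 0], "claw": 211, "offset": [0, 0, 0]},
    {"angular": [0, 0, 0], "claw": 211, "offset": [0, 0, 0]}
  ]
}}

```text
time_s: 7.05
tool_pos: [579.0, 161.1, 82.6]
orientation: [[0.97, 0.243, -0.0], [0.243, -0.97, 0.0], [-0.0, -0.0, -1.0]]
contact_force: [0.2, -0.1, -0.5]
finger_gap: 15.8
```

Run:
```python
from h import *
s=telemetry.get_state(); e=s["tool_pos"]-[524.8,146,0]; print(s["time_s"],np.hypot(e[0],e[1]),np.degrees(np.arctan2(e[1],e[0])),np.degrees(np.arctan2(s["orientation"][1,0],s["orientation"][0,0])),s["contact_force"],s["finger_gap"],s["joint_pos"])
im,d,p=grab("wrist"); cv2.imwrite("pics/w4.png",cv2.resize(im[150:360,150:410],None,fx=3,fy=2.8))
```

```text
7.05 56.300262005009564 15.582931010070743 14.05183557601316 [ 0.23725388 -0.13230942 -0.52223442] 15.764840769074809 [ 0.14109233  0.58414219 -0.61209076  1.7627826   0.40781674  0.92445618
 -1.96880718]
```

View pics/w4.png

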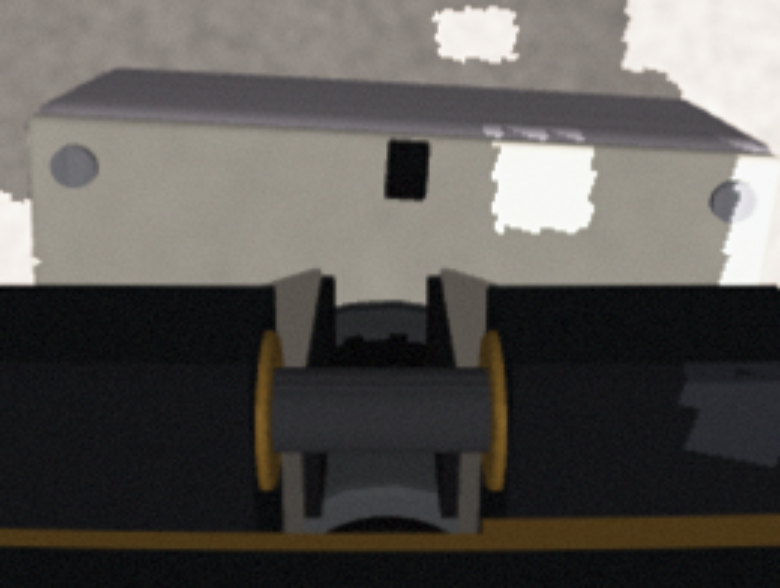

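The bar is straight ahead at crop (407,170), but I see no tab between the fingers, only the ring and flange. I'll check the other views for the tab.

Run:
```python
from h import *
im,d,p=grab("side"); i2,d2,p2=grab("wrist"); 
a=cv2.resize(im[140:260,160:290],(520,480),interpolation=cv2.INTER_CUBIC)
b=cv2.resize(i2[230:350,240:310],(280,480),interpolation=cv2.INTER_CUBIC)
cv2.imwrite("pics/s5.png",cv2.convertScaleAbs(np.hstack([a,b]),alpha=1.5,beta=20))
for v in range(240,340,6): print(v,[np.round(world(p2,u,v,depth=d2[v,u])).astype(int).tolist() for u in (262,270,278,286)])
```

```text
240 [[574, 169, 68], [576, 164, 69], [576, 159, 68], [578, 154, 69]]
246 [[570, 168, 69], [571, 163, 67], [573, 158, 69], [574, 153, 70]]
252 [[566, 167, 68], [567, 162, 69], [568, 157, 69], [569, 151, 67]]
258 [[561, 166, 68], [564, 161, 71], [565, 156, 71], [567, 151, 72]]
264 [[560, 166, 75], [561, 161, 75], [563, 156, 76], [564, 150, 76]]
270 [[556, 165, 75], [559, 160, 80], [559, 154, 76], [560, 149, 75]]
276 [[554, 164, 81], [559, 160, 88], [559, 155, 85], [560, 149, 84]]
282 [[609, 172, 196], [610, 170, 196], [610, 168, 196], [611, 166, 196]]
288 [[608, 172, 197], [609, 170, 198], [609, 168, 198], [610, 166, 198]]
294 [[607, 171, 198], [608, 169, 199], [608, 167, 198], [609, 165, 199]]
300 [[606, 171, 201], [606, 169, 199], [607, 167, 200], [607, 165, 199]]
306 [[603, 171, 198], [605, 169, 200], [606, 167, 201], [606, 165, 200]]
312 [[544, 161, 106], [546, 156, 108], [549, 152, 110], [549, 147, 108]]
318 [[544, 160, 113], [547, 156, 115], [549, 152, 116], [549, 148, 115]]
324 [[545, 160, 119], [547, 156, 120], [649, 178, 274], [549, 148, 120]]
330 [[542, 160, 121], [543, 155, 121], [544, 151, 121], [545, 147, 121]]
336 [[539, 159, 121], [541, 155, 122], [542, 150, 123], [542, 146, 121]]
```

View pics/s5.png

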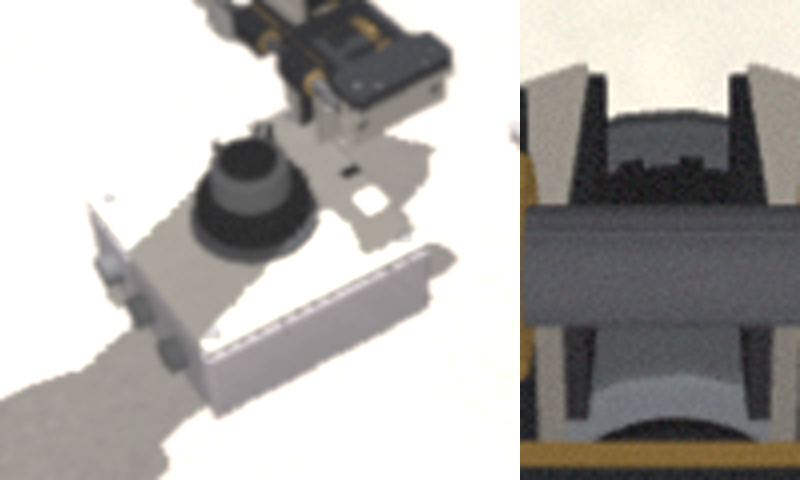

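Still no tab at the fingers in the side view. Something sticks up at side crop (215,148), roughly where it was at the start. I'll raise the tool and look again.

Request:
{"fn": "move_arm", "kwargs": {
  "commands": [
    {"angular": [0, 0, 0], "claw": 211, "offset": [0, 0, -0.02]},
    {"angular": [0, 0, 0], "claw": 211, "offset": [0, 0, -0.035]},
    {"angular": [0, 0, 0], "claw": 211, "offset": [-0.02, 0, -0.035]},
    {"angular": [0, 0, 0], "claw": 211, "offset": [-0.02, 0, -0.03]},
    {"angular": [0, 0, 0], "claw": 211, "offset": [0, 0, 0]},
    {"angular": [0, 0, 0], "claw": 211, "offset": [0, 0, 0]}
  ]
}}

```text
time_s: 7.95
tool_pos: [540.9, 150.9, 203.1]
orientation: [[0.971, 0.241, 0.001], [0.241, -0.971, -0.0], [0.001, 0.001, -1.0]]
contact_force: [-0.6, 0.3, 0.3]
finger_gap: 15.9
```

Run:
```python
from h import *
s=telemetry.get_state(); print(s["time_s"],s["tool_pos"],s["finger_gap"])
t=grab("wrist"); im,d,p=t; cv2.imwrite("pics/w6.png",im); np.savez("w6.npz",im=im,d=d,**p)
c=np.array([524.8,146]); P=np.array([[world(p,u,v,depth=d[v,u]) for u in range(130,430)] for v in range(0,260)])
r=P[...,:2]-c; rr=np.hypot(r[...,0],r[...,1]); k=(rr>44)&(rr<70)&(P[...,2]>82)&(P[...,2]<106)
ang=np.degrees(np.arctan2(r[...,1],r[...,0]))[k]; print(k.sum(),np.percentile(ang,[5,50,95]) if k.any() else "", rr[k].max() if k.any() else '')
```

```text
7.95 [540.86160665 150.86207049 203.10733278] 15.92522443865482
346 [56.1759901  61.0358623  68.10680322] 65.2264590056763
```

View pics/w6.png

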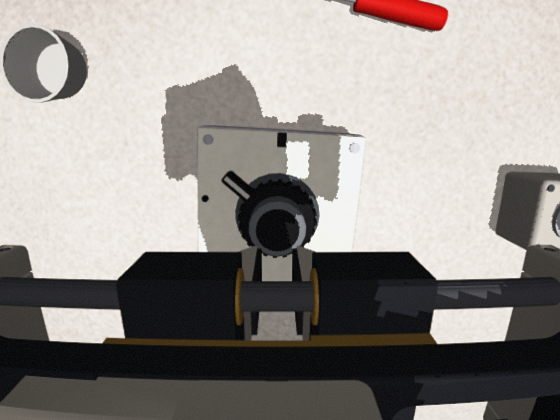

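The tab hasn't moved: it's still at about (235,184) in the picture, 61–62°, so the fingers missed it. I'll compare the real fingertip position, from wrist depth, with the reported TCP.

Run:
```python
from h import *
t=np.load("w6.npz"); d=t["d"]; tcp=np.array([540.86,150.86,203.1]); yaw=np.arctan2(.241,.971)
X=np.array([np.cos(yaw),np.sin(yaw),0]);Y=np.array([X[1],-X[0],0])
def pr(w):
    c=t["R"]@w+t["t"]; x=c[:2]/c[2]; x=x*(1+t["k1"]*(x@x)); return (t["intrinsics"]@[*x,1])[:2],c[2]
print("cam",-t["R"].T@t["t"]-tcp)
for a in((0,0,0),(10,8,0),(10,-8,0),(-10,8,0),(10,8,30),(10,27,0)): print(a,pr(tcp+X*a[0]+Y*a[1]+np.array([0,0,a[2]])))
for v in range(244,345,8):
    o=[]
    for u in (240,246,252,258,266,300,306,312,318):
        e=world(t,u,v,depth=d[v,u])-tcp; o.append((int(e@X),int(e@Y),int(e[2])))
    print(v,o)
```

```text
cam [ 69.75030722  16.98161783 191.64090827]
(0, 0, 0) (array([275.67199373, 243.31025937]), np.float64(203.81677449978372))
(10, 8, 0) (array([288.6931801 , 227.99646449]), np.float64(201.17343003247362))
(10, -8, 0) (array([262.624437  , 228.00695661]), np.float64(201.15566997518977))
(-10, 8, 0) (array([288.36745081, 258.18286488]), np.float64(206.47787902437773))
(10, 8, 30) (array([290.7916792 , 245.50878247]), np.float64(172.24783171350197))
(10, 27, 0) (array([319.58958887, 227.96532538]), np.float64(201.1945201004982))
244 [(-51, -38, -134), (-51, -31, -134), (-40, -23, -105), (-31, -15, -82), (-30, -8, -78), (-31, 21, -83), (-51, 31, -134), (-50, 38, -133), (-51, 44, -136)]
252 [(37, -9, 105), (11, -14, 42), (11, -11, 43), (9, -8, 38), (-39, -8, -83), (11, 11, 43), (11, 14, 42), (11, 17, 43), (36, 12, 104)]
260 [(34, -9, 106), (11, -13, 52), (11, -10, 51), (9, -8, 48), (-69, -10, -134), (11, 11, 52), (11, 13, 52), (33, 10, 103), (36, 11, 110)]
268 [(34, -9, 111), (11, -12, 61), (11, -10, 61), (9, -7, 57), (-78, -10, -134), (10, 10, 59), (11, 13, 60), (71, 0, 191), (36, 10, 1
[... 555 characters left out ...]
8 [(26, -8, 117), (25, -7, 116), (26, -5, 117), (26, -4, 117), (25, -2, 116), (25, 6, 116), (25, 8, 116), (26, 9, 117), (28, 10, 120)]
316 [(24, -9, 117), (9, -9, 94), (0, -9, 79), (-7, -7, 68), (-183, -13, -204), (0, 9, 79), (6, 10, 91), (22, 9, 115), (25, 10, 120)]
324 [(17, -9, 111), (7, -9, 96), (-5, -9, 78), (-196, -25, -204), (-196, -13, -204), (-4, 9, 79), (3, 10, 91), (15, 10, 108), (23, 10, 121)]
332 [(15, -9, 112), (3, -9, 96), (-8, -9, 79), (-209, -25, -203), (-209, -14, -204), (-8, 9, 78), (1, 10, 93), (13, 10, 109), (22, 10, 121)]
340 [(14, -9, 114), (1, -9, 97), (-222, -34, -203), (-222, -25, -203), (-223, -14, -204), (-223, 34, -204), (-1, 10, 93), (21, 8, 124), (22, 10, 125)]
```

Fingers and gripper body both sit about 40 mm higher than the reported TCP implies, while the lid height reads correctly. So the real fingertips are about 40 mm short of the TCP, which explains the miss. I'll measure that offset exactly.

Run:
```python
from h import *
t=np.load("w6.npz"); d=t["d"]; tcp=np.array([540.86,150.86,203.1]); yaw=np.arctan2(.241,.971)
X=np.array([np.cos(yaw),np.sin(yaw),0]);Y=np.array([X[1],-X[0],0])
for u in (244,247,250,254,302,306,309):
    o=[]
    for v in range(243,256):
        e=world(t,u,v,depth=d[v,u])-tcp; o.append((round(e@X),round(e@Y),round(e[2])))
    print(u,o)
# independent: side and top cameras, points of gripper near TCP
for n in("side","top"):
    im,dd,p=grab(n); L=[]
    for v in range(0,420):
        for u in range(150,350):
            if dd[v,u]>0:
                e=world(p,u,v,depth=dd[v,u])-tcp
                if abs(e@X)<14 and abs(e@Y)<32 and -60<e[2]<100: L.append((e@X,e@Y,e[2]))
    L=np.array(L); print(n,len(L)); 
    if len(L): print(np.round(L[np.argsort(L[:,2])][:12]), np.histogram(L[:,2],bins=range(-60,101,10))[0])
```

```text
244 [(-50, -34, -135), (-51, -34, -135), (-53, -34, -135), (-54, -34, -135), (-54, -34, -134), (-56, -34, -134), (12, -16, 40), (12, -16, 40), (11, -16, 41), (11, -15, 43), (11, -15, 44), (11, -15, 45), (11, -15, 45)]
247 [(-41, -28, -109), (-42, -28, -109), (-52, -31, -134), (-53, -31, -134), (-55, -31, -135), (12, -14, 39), (12, -14, 39), (11, -14, 39), (11, -14, 41), (12, -14, 43), (11, -14, 44), (11, -14, 44), (11, -14, 46)]
250 [(-40, -25, -107), (-40, -25, -106), (-43, -25, -111), (-53, -27, -134), (12, -13, 37), (12, -13, 38), (12, -13, 39), (11, -13, 40), (11, -13, 41), (12, -12, 43), (11, -12, 43), (11, -12, 44), (11, -12, 46)]
254 [(-31, -20, -84), (-32, -20, -84), (-42, -21, -106), (11, -11, 34), (11, -11, 35), (12, -11, 38), (12, -11, 39), (11, -11, 40), (11, -11, 40), (11, -11, 42), (11, -10, 43), (11, -10, 45), (11, -10, 46)]
302 [(-39, 25, -106), (-41, 25, -107), (-42, 25, -107), (-43, 25, -106), (11, 13, 36), (11, 13, 37), (12, 13, 39), (12, 13, 40), (12, 13, 42), (12, 13, 43), (11, 13, 44), (11, 13, 45), (11, 13, 46)]
306 [(-50, 32, -134), (-51, 32, -134), (-52, 32, -135), (-53, 32, -134), (-55, 32, -136), (11, 15, 37), (11, 15, 38), (11, 15, 40), (11, 15, 41), (11, 15, 43), (12, 15, 44), (12, 15, 46), (11, 15, 46)]
309 [(-50, 35, -135), (-51, 35, -135), (-52, 35, -135), (-53, 35, -134), (-55, 35, -135), (-55, 35, -134), (11, 17, 39), (12, 16, 41), (12, 16, 42), (11, 16, 43), (11, 16, 44), (11, 16, 44), (11, 16, 46)]
side 154
[[-11. -12.  33.]
 [  4.  11.  34.]
 [ -5.  -9.  35.]
 [-11.  -7.  36.]
 [-11.  13.  37.]
 [ -2.  -8.  37.]
 [-13.  12.  37.]
 [ -8.  -7.  38.]
 [-12. -15.  38.]
 [-12. -10.  38.]
 [-11.  -8.  38.]
 [-12.  10.  39.]] [ 0  0  0  0  0  0  0  0  0 14 34 50 33 18  5  0]
top 0
```

The side camera independently puts the fingertips about 34 mm above the reported TCP. From here on I use tip z = TCP z + 34. Going back above the tab.

Request:
{"fn": "move_arm", "kwargs": {
  "commands": [
    {"angular": [0, 0, -8], "claw": 165, "offset": [0, 0, 0]},
    {"angular": [0, 0, -8], "claw": 165, "offset": [0, 0, 0]},
    {"angular": [0, 0, -8], "claw": 165, "offset": [0, 0, 0]},
    {"angular": [0, 0, -8], "claw": 165, "offset": [0, 0, 0]},
    {"angular": [0, 0, -8], "claw": 165, "offset": [0, 0, 0]},
    {"angular": [0, 0, -8], "claw": 165, "offset": [0, 0, 0]},
    {"angular": [0, 0, 0], "claw": 165, "offset": [0.015, -0.004, 0]},
    {"angular": [0, 0, 0], "claw": 165, "offset": [0.015, -0.004, 0.02]},
    {"angular": [0, 0, 0], "claw": 165, "offset": [0.015, -0.004, 0.025]},
    {"angular": [0, 0, 0], "claw": 165, "offset": [0, 0, 0.025]},
    {"angular": [0, 0, 0], "claw": 165, "offset": [0, 0, 0.02]},
    {"angular": [0, 0, 0], "claw": 165, "offset": [0, 0, 0]},
    {"angular": [0, 0, 0], "claw": 165, "offset": [0, 0, 0]}
  ]
}}

```text
time_s: 9.72
tool_pos: [551.5, 196.9, 113.2]
orientation: [[0.471, 0.882, 0.001], [0.882, -0.471, 0.001], [0.001, 0.0, -1.0]]
contact_force: [1.2, -0.4, -0.0]
finger_gap: 32.5
```

Request:
{"fn": "move_arm", "kwargs": {
  "commands": [
    {"angular": [0, 0, 0], "claw": 165, "offset": [0, 0, 0.012]},
    {"angular": [0, 0, 0], "claw": 165, "offset": [0, 0, 0.012]},
    {"angular": [0, 0, 0], "claw": 165, "offset": [0, 0, 0.012]},
    {"angular": [0, 0, 0], "claw": 165, "offset": [0, 0, 0.012]},
    {"angular": [0, 0, 0], "claw": 165, "offset": [0, 0, 0.008]},
    {"angular": [0, 0, 0], "claw": 165, "offset": [0, 0, 0.006]},
    {"angular": [0, 0, 0], "claw": 165, "offset": [0, 0, 0]},
    {"angular": [0, 0, 0], "claw": 211, "offset": [0, 0, 0]},
    {"angular": [0, 0, 0], "claw": 211, "offset": [0, 0, 0]},
    {"angular": [0, 0, 0], "claw": 211, "offset": [0, 0, 0]}
  ]
}}

```text
time_s: 10.98
tool_pos: [551.3, 196.5, 50.9]
orientation: [[0.471, 0.882, 0.001], [0.882, -0.471, 0.0], [0.0, 0.0, -1.0]]
contact_force: [0.2, 0.4, -0.7]
finger_gap: 15.8
```

Request:
{"fn": "move_arm", "kwargs": {
  "commands": [
    {"angular": [0, 0, 4], "claw": 211, "offset": [-0.00014, 0.004, 0]},
    {"angular": [0, 0, 4], "claw": 211, "offset": [-0.00014, 0.004, 0]},
    {"angular": [0, 0, 4], "claw": 211, "offset": [-0.00014, 0.004, 0]},
    {"angular": [0, 0, 4], "claw": 211, "offset": [-0.00014, 0.004, 0]}
  ]
}}

```text
time_s: 11.48
tool_pos: [562.6, 187.9, 50.7]
orientation: [[0.696, 0.718, -0.002], [0.718, -0.696, 0.001], [-0.001, -0.002, -1.0]]
contact_force: [-3.5, 1.2, 2.8]
finger_gap: 15.9
```

The force is now about 3.5 N against the push, so the tab is engaged. Continuing the turn.

Request:
{"fn": "move_arm", "kwargs": {
  "commands": [
    {"angular": [0, 0, 4], "claw": 211, "offset": [-0.00014, 0.004, 0]},
    {"angular": [0, 0, 4], "claw": 211, "offset": [-0.00014, 0.004, 0]},
    {"angular": [0, 0, 4], "claw": 211, "offset": [-0.00014, 0.004, 0]},
    {"angular": [0, 0, 4], "claw": 211, "offset": [-0.00014, 0.004, 0]},
    {"angular": [0, 0, 4], "claw": 211, "offset": [-0.00014, 0.004, 0]},
    {"angular": [0, 0, 4], "claw": 211, "offset": [-0.00014, 0.004, 0]},
    {"angular": [0, 0, 4], "claw": 211, "offset": [-0.00014, 0.004, 0]},
    {"angular": [0, 0, 4], "claw": 211, "offset": [-0.00014, 0.004, 0]},
    {"angular": [0, 0, 3.5], "claw": 211, "offset": [-0.0001, 0.0035, 0]},
    {"angular": [0, 0, 0], "claw": 211, "offset": [0, 0, 0]},
    {"angular": [0, 0, 0], "claw": 211, "offset": [0, 0, 0]}
  ]
}}

```text
time_s: 12.85
tool_pos: [579.9, 157.1, 50.7]
orientation: [[0.983, 0.183, -0.0], [0.183, -0.983, 0.001], [-0.0, -0.001, -1.0]]
contact_force: [-2.5, 2.0, 1.7]
finger_gap: 15.8
```

```bash
cat > ang.py <<'E'
from h import *
s=telemetry.get_state(); e=s["tool_pos"]-[524.8,146,0]; print(s["time_s"],s["tool_pos"],"r,phi",np.hypot(e[0],e[1]),np.degrees(np.arctan2(e[1],e[0])),"yaw",np.degrees(np.arctan2(s["orientation"][1,0],s["orientation"][0,0])),s["contact_force"],s["finger_gap"])
im,d,p=grab("wrist"); np.savez("wl.npz",im=im,d=d,**p)
c=np.array([524.8,146]); P=np.array([[world(p,u,v,depth=d[v,u]) for u in range(130,430)] for v in range(0,300)])
r=P[...,:2]-c; rr=np.hypot(r[...,0],r[...,1]); k=(rr>44)&(rr<70)&(P[...,2]>86)&(P[...,2]<104)
ang=np.degrees(np.arctan2(r[...,1],r[...,0]))[k]; print(k.sum(),np.percentile(ang,[2,10,50,90,98]) if k.any() else "")
dark=(im[0:300,130:430].mean(2)<60)&(rr>68)&(rr<83)&(P[...,2]>60)&(P[...,2]<80)
a2=np.degrees(np.arctan2(r[...,1],r[...,0]))[dark]; print("dark",dark.sum(),np.median(a2) if dark.any() else "", np.percentile(a2,[5,95]) if dark.any() else "")
E
python3 ang.py
```

```text
12.85 [579.91650427 157.13685477  50.72868686] r,phi 56.23040616481261 11.423391004255988 yaw 10.540916758928757 [-2.50952684  2.00913565  1.65663079] 15.797089724693476
1283 [-2.32277681  0.513571   12.40297187 20.90346105 23.84615638]
dark 379 10.245487231367104 [ 7.45853646 13.38026779]
```

The bar measures 10.25° and the tab lies about 2° behind the tool, near 13.4°. I'll nudge 3 mm more, open slightly, lift and look.

Request:
{"fn": "move_arm", "kwargs": {
  "commands": [
    {"angular": [0, 0, 1], "claw": 211, "offset": [0, 0.0015, 0]},
    {"angular": [0, 0, 0], "claw": 211, "offset": [0, 0.0015, 0]},
    {"angular": [0, 0, 0], "claw": 211, "offset": [0, 0, 0]},
    {"angular": [0, 0, 0], "claw": 211, "offset": [0, 0, 0]},
    {"angular": [0, 0, 0], "claw": 165, "offset": [0, 0, 0]},
    {"angular": [0, 0, 0], "claw": 165, "offset": [0, 0, 0]},
    {"angular": [0, 0, 0], "claw": 165, "offset": [0, 0, -0.015]},
    {"angular": [0, 0, 0], "claw": 165, "offset": [0, 0, -0.03]},
    {"angular": [0, 0, 0], "claw": 165, "offset": [0, 0, -0.045]},
    {"angular": [0, 0, 0], "claw": 165, "offset": [-0.02, 0, -0.045]},
    {"angular": [0, 0, 0], "claw": 165, "offset": [-0.02, 0, -0.02]},
    {"angular": [0, 0, 0], "claw": 165, "offset": [0, 0, 0]},
    {"angular": [0, 0, 0], "claw": 165, "offset": [0, 0, 0]}
  ]
}}

```text
time_s: 14.52
tool_pos: [541.9, 146.2, 205.7]
orientation: [[0.987, 0.163, 0.001], [0.163, -0.987, -0.0], [0.001, 0.001, -1.0]]
contact_force: [0.1, 0.5, 0.5]
finger_gap: 32.2
```

```bash
python3 ang.py
python3 - <<'E'
import numpy as np,cv2
cv2.imwrite("pics/w7.png",np.load("wl.npz")["im"])
E
```

```text
14.525 [541.92081972 146.23224631 205.65687923] r,phi 17.12239487763745 0.7771775861000348 yaw 9.399427690706997 [0.10216639 0.47885241 0.54237661] 32.19191618877106
314 [ 2.0183279   3.53311376  8.47410256 13.48700331 14.78442841]
dark 146 11.11750943303404 [ 7.35092801 92.6782641 ]
```

View pics/w7.png

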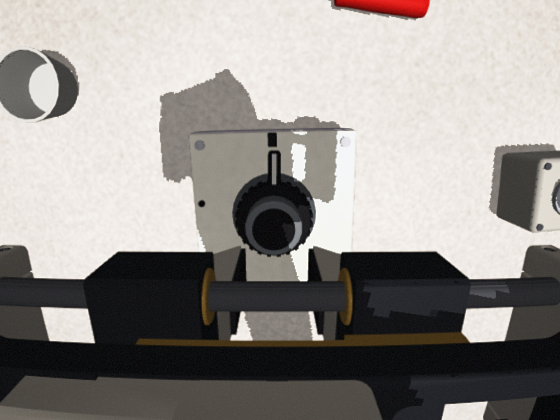

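The tab at (274,167) now points at the bar at (272,139), within about 2°. Next is the knob: move beside it and measure it with the wrist camera.

Request:
{"fn": "move_arm", "kwargs": {
  "commands": [
    {"angular": [0, 0, 0], "claw": 0, "offset": [-0.0034, 0.0453, 0]},
    {"angular": [0, 0, 0], "claw": 0, "offset": [-0.0034, 0.0453, 0]},
    {"angular": [0, 0, 0], "claw": 0, "offset": [-0.0034, 0.0453, 0]},
    {"angular": [0, 0, 0], "claw": 0, "offset": [-0.0034, 0.0453, 0]},
    {"angular": [0, 0, 0], "claw": 0, "offset": [-0.0034, 0.0453, 0]},
    {"angular": [0, 0, 0], "claw": 0, "offset": [-0.0034, 0.0453, 0]},
    {"angular": [0, 0, 0], "claw": 0, "offset": [-0.0034, 0.0453, 0]},
    {"angular": [0, 0, 0], "claw": 0, "offset": [0, 0, 0]},
    {"angular": [0, 0, 0], "claw": 0, "offset": [0, 0, 0]}
  ]
}}

```text
time_s: 15.7
tool_pos: [569.7, -169.2, 204.3]
orientation: [[0.986, 0.164, -0.002], [0.164, -0.986, 0.002], [-0.001, -0.002, -1.0]]
contact_force: [0.1, 1.0, -0.3]
finger_gap: 91.5
```

```bash
cat > knob.py <<'E'
from h import *
s=telemetry.get_state(); print(s["time_s"],s["tool_pos"],np.degrees(np.arctan2(s["orientation"][1,0],s["orientation"][0,0])),s["joint_pos"])
im,d,p=grab("wrist"); np.savez("wk.npz",im=im,d=d,**p)
P=np.array([[world(p,u,v,depth=d[v,u]) for u in range(0,560,1)] for v in range(0,330)])
near=np.hypot(P[...,0]-598,P[...,1]+171)
for lo,hi in((100,140),(60,76)):
    m=((P[...,2]>lo)&(P[...,2]<hi)&(near<65)); q=P[m].astype(np.float32); print(lo,len(q),np.median(q,0) if len(q) else '',cv2.minEnclosingCircle(q[:,:2]) if len(q) else '',cv2.minAreaRect(q[:,:2]) if len(q) else '')
E
python3 knob.py
```

```text
15.7 [ 569.70818523 -169.2019867   204.34558162] 9.429935289773264 [ 0.626296    0.39987801 -0.49445907  1.67919811  0.20536118  1.11672376
 -1.33233217]Traceback (most recent call last):
  File "knob.py", line 7, in <module>
    m=((P[...,2]>lo)&(P[...,2]<hi)&(near<65)); q=P[m].astype(np.float32); print(lo,len(q),np.median(q,0) if len(q) else '',cv2.minEnclosingCircle(q[:,:2]) if len(q) else '',cv2.minAreaRect(q[:,:2]) if len(q) else '')
                                                                                                                           ~~~~~~~~~~~~~~~~~~~~~~^^^^^^^^^
cv2.error: OpenCV(4.12.0) /io/opencv/modules/imgproc/src/shapedescr.cpp:201: error: (-215:Assertion failed) count >= 0 && (depth == CV_32F || depth == CV_32S) in function 'minEnclosingCircle'
```

```bash
sed -i 's/q\[:,:2\]/q[:,:2].copy()/g' knob.py; python3 knob.py
```

```text
15.75 [ 569.903812   -168.27036343  204.68034241] 9.52944577352823 [ 0.62548583  0.399189   -0.4952889   1.67948847  0.20536906  1.11671842
 -1.3322269 ]
100 1549 [ 598.96655 -173.85368  109.71905] ((597.9932250976562, -174.21002197265625), 20.040040969848633) ((598.1132202148438, -174.08790588378906), (38.9302978515625, 39.373260498046875), 47.92208480834961)
60 5267 [ 607.0636  -171.25082   68.57512] ((598.0759887695312, -173.57579040527344), 56.83400344848633) ((597.718017578125, -174.42706298828125), (84.60528564453125, 85.47352600097656), 13.46614933013916)
```

The knob is at (598,−173) with a top height of 110 and a diameter of 39, which fits. I'll go over it and down to tip height ~84 (TCP 50).

Request:
{"fn": "move_arm", "kwargs": {
  "commands": [
    {"angular": [0, 0, 0], "claw": 0, "offset": [0.0135, 0.0046, 0]},
    {"angular": [0, 0, 0], "claw": 0, "offset": [0.0135, 0.0046, 0]},
    {"angular": [0, 0, 0], "claw": 0, "offset": [0, 0, 0.035]},
    {"angular": [0, 0, 0], "claw": 0, "offset": [0, 0, 0.035]},
    {"angular": [0, 0, 0], "claw": 0, "offset": [0, 0, 0.03]},
    {"angular": [0, 0, 0], "claw": 0, "offset": [0, 0, 0.015]},
    {"angular": [0, 0, 0], "claw": 0, "offset": [0, 0, 0]},
    {"angular": [0, 0, 0], "claw": 0, "offset": [0, 0, 0]}
  ]
}}

```text
time_s: 16.8
tool_pos: [599.5, -174.7, 91.9]
orientation: [[0.986, 0.164, 0.002], [0.164, -0.986, -0.0], [0.002, 0.001, -1.0]]
contact_force: [-0.8, 0.0, 0.4]
finger_gap: 91.8
```

Request:
{"fn": "move_arm", "kwargs": {
  "commands": [
    {"angular": [0, 0, 0], "claw": 0, "offset": [-0.001, -0.001, 0.015]},
    {"angular": [0, 0, 0], "claw": 0, "offset": [0, 0, 0.015]},
    {"angular": [0, 0, 0], "claw": 0, "offset": [0, 0, 0.012]},
    {"angular": [0, 0, 0], "claw": 0, "offset": [0, 0, 0]},
    {"angular": [0, 0, 0], "claw": 110, "offset": [0, 0, 0]},
    {"angular": [0, 0, 0], "claw": 130, "offset": [0, 0, 0]},
    {"angular": [0, 0, 0], "claw": 255, "offset": [0, 0, 0]},
    {"angular": [0, 0, 0], "claw": 255, "offset": [0, 0, 0]},
    {"angular": [0, 0, 0], "claw": 255, "offset": [0, 0, 0]},
    {"angular": [0, 0, 0], "claw": 255, "offset": [0, 0, 0]}
  ]
}}

```text
time_s: 18.05
tool_pos: [597.0, -173.9, 48.7]
orientation: [[0.986, 0.164, 0.0], [0.164, -0.986, -0.0], [0.0, 0.0, -1.0]]
contact_force: [-0.6, 0.4, 0.4]
finger_gap: 39.1
```

Gripped at 39.1 mm, the head's diameter. Pulling up slowly.

Request:
{"fn": "move_arm", "kwargs": {
  "commands": [
    {"angular": [0, 0, 0], "claw": 255, "offset": [0, 0, -0.003]},
    {"angular": [0, 0, 0], "claw": 255, "offset": [0, 0, -0.003]},
    {"angular": [0, 0, 0], "claw": 255, "offset": [0, 0, -0.003]},
    {"angular": [0, 0, 0], "claw": 255, "offset": [0, 0, -0.003]},
    {"angular": [0, 0, 0], "claw": 255, "offset": [0, 0, -0.003]},
    {"angular": [0, 0, 0], "claw": 255, "offset": [0, 0, -0.001]},
    {"angular": [0, 0, 0], "claw": 255, "offset": [0, 0, 0]},
    {"angular": [0, 0, 0], "claw": 255, "offset": [0, 0, 0]}
  ]
}}

```text
time_s: 19.05
tool_pos: [596.8, -173.8, 63.7]
orientation: [[0.986, 0.164, -0.0], [0.164, -0.986, 0.0], [-0.0, -0.0, -1.0]]
contact_force: [4.8, -0.2, -13.8]
finger_gap: 39.3
```

It rose 15 mm with the force climbing to 14 N, so it's likely at the stop. I'll pull a touch more, release, lift clear and measure.

Request:
{"fn": "move_arm", "kwargs": {
  "commands": [
    {"angular": [0, 0, 0], "claw": 255, "offset": [0, 0, -0.001]},
    {"angular": [0, 0, 0], "claw": 255, "offset": [0, 0, 0]},
    {"angular": [0, 0, 0], "claw": 255, "offset": [0, 0, 0]},
    {"angular": [0, 0, 0], "claw": 0, "offset": [0, 0, 0]},
    {"angular": [0, 0, 0], "claw": 0, "offset": [0, 0, 0]},
    {"angular": [0, 0, 0], "claw": 0, "offset": [0, 0, 0]},
    {"angular": [0, 0, 0], "claw": 0, "offset": [0, 0, 0]},
    {"angular": [0, 0, 0], "claw": 0, "offset": [0, 0, -0.015]},
    {"angular": [0, 0, 0], "claw": 0, "offset": [0, 0, -0.04]},
    {"angular": [0, 0, 0], "claw": 0, "offset": [0, 0, -0.045]},
    {"angular": [0, 0, 0], "claw": 0, "offset": [-0.02, 0, -0.04]},
    {"angular": [0, 0, 0], "claw": 0, "offset": [-0.02, 0, 0]},
    {"angular": [0, 0, 0], "claw": 0, "offset": [0, 0, 0]},
    {"angular": [0, 0, 0], "claw": 0, "offset": [0, 0, 0]}
  ]
}}

```text
time_s: 20.8
tool_pos: [557.9, -180.3, 206.0]
orientation: [[0.986, 0.164, 0.001], [0.164, -0.986, -0.0], [0.001, 0.0, -1.0]]
contact_force: [-0.5, 0.4, -0.3]
finger_gap: 92.0
```

```bash
python3 knob.py
python3 - <<'E'
from h import *
im,d,p=grab("top"); t=np.load("top1.npz")
for n,(u,v) in dict(plug=(249,255),knob=(353,228),knob2=(354,226)).items(): print(n,world(p,u,v,depth=d[v,u])[2],world(t,u,v,depth=t["d"][v,u])[2])
a=cv2.resize(im[170:293,150:460],None,fx=2.5,fy=2.5,interpolation=cv2.INTER_CUBIC); cv2.imwrite("pics/f8.png",a)
E
```

```text
20.8 [ 557.92281928 -180.25127227  205.9558683 ] 9.43066786581783 [ 0.65584473  0.3818358  -0.49718528  1.70012693  0.19968415  1.10962896
 -1.306566  ]
100 1723 [ 598.6339  -174.12459  124.5425 ] ((597.986083984375, -174.25775146484375), 20.0015869140625) ((597.7022094726562, -174.11636352539062), (39.27661895751953, 38.6808967590332), 68.05986785888672)
60 5269 [ 607.84784 -172.64539   68.61149] ((598.6732177734375, -174.0907745361328), 56.71662902832031) ((597.7754516601562, -174.33180236816406), (84.93930053710938, 85.41706848144531), 13.468365669250488)
plug 125.19819170967844 120.89387292935862
knob 123.74888489059163 110.05487842661228
knob2 121.92022707927686 110.14613013074609
```

View pics/f8.png

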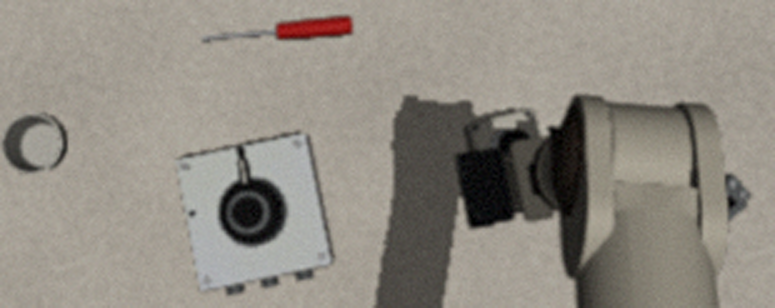

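The knob top rose from 109.7 to 124.5 mm (14.8 mm). The tab at (245,170) points at the bar at (240,150), the bystanders are in place and the arm is clear. Handing in.

```bash
python3 -c "
from workcell import manip; print(manip.finish_job())"
```

```text
the job is handed in; nothing more can be done
None
```

The plug is locked and the stop knob is pulled out. I handed the job in at about 21 s of the 64 s allowed; no verdict is reported.

- **Lock ring:** I turned the tab clockwise from about 62° to the bar with a loosely closed gripper. The last close check put the tab at about 8.5° and the bar at about 10.2–11.1°. That is 2–3° off, with 7° allowed.
- **Stop knob:** I gripped the head and pulled it straight up. The wrist camera shows its top rising from 109.7 to 124.5 mm, 14.8 of its 15 mm, and it stayed there after release. Force reached about 14 N at the stop.
- **Bystanders:** the screwdriver and pot looked undisturbed in the last top picture. The breaker was mostly hidden by the arm, but the arm never came near it. The gripper ended open, clear of everything.

**Disagreement found:** the first attempt at the tab missed without touching anything. The wrist and side cameras both showed the real fingertips about 34 mm above the reported TCP. I allowed for that on every later move, and the contact forces and grip width then matched what I expected.

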